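Lock the specimen carrier with its hairpin clip

ROBOT

A 6-joint arm with a two-finger parallel gripper is mounted at the origin on a cart in front of the work surface, level with it; the furniture and walls round the work are solid. World frame = base frame: x ahead of the robot, y to its left, z up, the work surface at z = 0. Lengths are in m, angles in rad, forces in N, time in s.
With the tool pointing down it reaches from about 0.375 to 0.975 m from the base axis. Payload 3.8 kg.
Tool frame: the origin (TCP) lies on the centre line of the jaws, within the pads' length; the fingertips stand 14 mm ahead of it and the grasp point (between the pads) lies 5 mm behind it; z points along the fingers, y is the line along which they close (so a half turn about z gives the same grasp; the last joint's range is limited). The gripper opens to 85 mm and grips with 20 to 120 N. Pads are 22 mm wide; open, the fingers measure 114 mm over their backs; the gripper's body (76 mm by 85 mm) begins 54 mm behind the grasp point. The pads swing forward as they close: fully open they stand 13 mm farther back than shut.
Start: joints at [1.066, 0.264, 1.604, -0, 1.274, -0.037], TCP at [0.304, 0.602, 0.207] pointing down, gripper open.
Joint ranges: [-2.63, 2.63], [-0.94, 2.18], [0.31, 2.57], [-1.31, 4.45], [0, 2.66], [-2.55, 2.55]. Speed limits (rad/s): [2.57, 2.57, 3.14, 3.14, 3.14, 3.14].

INTERFACE

Orientations are given as a unit quaternion [x, y, z, w].
In Python, from rig import sense, get_image, sign_off gives the robot as it stands.
- The arm moves only by the tool move_arm, never from a script. Its argument "rows" is a list of rows, each an object with "rot": the turn, a rotation vector about the tool's x, y, z in degrees, a list of three; "delta_pos": the shift along the tool's x, y, z in m, a list of three; "fingers": the finger opening in m, from 0 to 0.0854. In form: [{"rot": [ax, ay, az], "delta_pos": [x, y, z], "fingers": fingers}, ...]. A call has 1 to 20 rows; each row shifts and turns the commanded pose from where the row before left it, along the tool's axes as they then stand; what a row does not reach is not made up. A row lasts 1/12 s, in which the tool goes at most 41.7 mm and 7.16 degrees, less where a joint would pass 70% of its speed; a pose out of reach is approached as far as the arm can. A call with a gripper value outside its range is refused whole. The fingers move at their own pace and stop on an object; "grip_force" is the grip in N (left out, the last holds). Time passes only in rows, so rows that do not move let the fingers close. It gives the time, the measured TCP pose, the force, the opening and the grip force at its end, in the units of the state.
- sense(): the state, without advancing time (a new reading comes with each control period).
- get_image(name): name is "scene" or "top"; returns a dict with "pixels" (384x512x3 uint8, red, green, blue), "camera_matrix" (3x3 intrinsics, pixels), "k1" (the pictures are not rectified: a ray, as slopes to the right and down, at radius r is drawn at 1 + k1 r^2 times it, then the intrinsics apply), "extrinsics" (4x4, takes a point from camera to world coordinates). Camera axes: x right, y down, z forward; pixel columns grow to the right and rows downward; lengths in m; the calibration is good to about 2 mm. A picture is of the moment at which its call begins. There is no depth.
- sign_off(): hands the job in; it is judged then, once.
The state is a dict: "clock": time; "joints": joint angles; "joint_velocities": joint speeds; "tau": joint torques, N m; "tcp_pos": TCP position; "tcp_rot": TCP orientation; "contact_force": force on the tool from outside, world axes, zero at the start; "ft_torque": the same for the moment, N m; "width": finger opening in m; "gripper_force": force on a finger pad.
Only numpy, scipy, OpenCV 4.12 (cv2) and the standard library are available. Lean on these libraries where they do the work, as an engineer would, in place of code of your own. Each camera call takes 0.05 s, during which the arm holds its last target. There are 200 camera calls.

TASK

Lock the specimen carrier for transport: take the larger of the two hairpin clips lying on the bench and slide its straight leg through the cross hole of the carrier's locking post, just above the dark clamp bar, until the bulge of the sprung leg snaps round the post, then let go of it. Leave the smaller clip lying where it is.

Things in the scene. Friction and masses are not known exactly. Their poses are not given: they have to be found in the camera images.
- carrier: Specimen carrier fixed to the bench: grey box, aluminium lid 136 x 146 mm, lid top at 52 mm. A dark clamp bar (60 mm along x, 130 mm along y, top at 82 mm) bridges the lid; an upright round steel post, 40 mm thick, rises through its middle to 118 mm. The post's cross hole runs level along the carrier's x; the clip may enter from either end. Origin on the bench under the post, z up.
- post_hole (a point): Centre of the cross hole in the locking post, on the post's axis, 89 mm above the bench; axes as the carrier's. The hole is 16 mm wide (y) and 14 mm high (its bottom is level with the top of the clamp bar) and goes right through the 40 mm post along x.
- clip: Larger hairpin clip lying flat, 75 g, 142 mm long. Grip: grey block 30 (x) x 28 (y) x 16 mm high, small wire loop behind it. Origin: centre of the grip's underside; z up; x from the grip along the legs. Legs are 7 mm steel wire centred at z = 4 mm. The straight leg lies at y = -8 mm and tapers to a point at x = 109 mm; the sprung leg is on the +y side. Pushing it home takes about 5 N.
- clip_seat (a point): Point on the larger clip's straight leg beside the pocket, at (62, -8, 4) mm in the clip's frame, axes as the clip's. It lies inside the post's hole, near the middle, when the clip is home.
- small_clip: The smaller hairpin clip, of the same shape at 0.6 of the size (about 85 mm long, grip 18 x 17 x 10 mm high), lying flat on the bench; it is too small for the post. Origin in the centre of its grip's underside, x along its legs.
- clip_leg (a joint): Outward swing (rad, about 0 at rest) of the larger clip's sprung leg about its root at (14, 4) mm, spring 0.6 N m/rad. The leg bulges outward in a pocket round x = 62 mm, narrows at x = 79 mm to 11 mm from the straight leg (centre to centre), then flares to y = 20 mm at its end, x = 99 mm.

How it is judged:
By the outcome, as a careful person would: the job done as asked, in the order asked, and still so for the second after the job is handed in, with the robot touching nothing.
It also fails if it takes over 45 s, if anything falls off the work surface, if the arm or the gripper's body presses on something with over 40 N, if the wrist force passes 120 N, or if a joint passes its speed limit or range.

## Working session

There is one attempt and no reset: what is moved stays moved. The work goes in short steps, Python scripts to look and compute and a tool call to move; the robot and the scene stay as the last step left them, time stands still between calls to the robot, and variables do not carry over. Pictures are saved under pics/ and viewed, at most 10 in all, crops included, and the job is handed in when it is done.

Besides the shell and the picture viewer there is one more tool, called after "Request:" as name(argument=value, ...), one argument or row to a line, values as JSON. move_arm: Moves the arm, as the interface text tells. Its arguments: {"type":"object","properties":{"rows":{"type":"array","items":{"type":"object","properties":{"rot":{"type":"array","items":{"type":"number"}},"delta_pos":{"type":"array","items":{"type":"number"}},"fingers":{"type":"number"}}}},"grip_force":{"type":"number"}},"required":["rows"]}

```bash
mkdir -p pics
cat > h.py <<'E'
import numpy as np, cv2
from rig import sense, get_image, sign_off
def snap(cam,fn=None):
    im=get_image(cam)
    if fn: cv2.imwrite('pics/'+fn,im['pixels'][:,:,::-1])
    return im
def ray(im,u,v):
    K=np.array(im['camera_matrix']);E=np.array(im['extrinsics'])
    p=cv2.undistortPoints(np.array([[[u,v]]],float),K,np.array([im['k1'],0,0,0,0.]))[0,0]
    return E[:3,3],E[:3,:3]@np.array([p[0],p[1],1])
def onz(im,u,v,z):
    o,d=ray(im,u,v);return o+d*(z-o[2])/d[2]
def proj(im,P):
    K=np.array(im['camera_matrix']);E=np.array(im['extrinsics'])
    c=E[:3,:3].T@(np.array(P)-E[:3,3]);s=c[:2]/c[2];s=s*(1+im['k1']*(s@s))
    return (K@np.array([*s,1]))[:2]
E
python3 - <<'E'
from h import *
for c in('scene','top'):
    im=snap(c,c+'0.png');print(c,np.round(im['extrinsics'],3).tolist(),np.round(im['camera_matrix'],1).tolist(),im['k1'])
s=sense();print(s)
E
```

```text
scene [[-0.608, -0.343, 0.716, -0.315], [-0.794, 0.264, -0.547, 0.711], [-0.002, -0.902, -0.433, 0.572], [0.0, 0.0, 0.0, 1.0]] [[496.8, 0.0, 257.4], [0.0, 496.8, 191.7], [0.0, 0.0, 1.0]] -0.1806548708507274
top [[0.006, -0.987, 0.158, 0.279], [-1.0, -0.005, 0.006, 0.131], [-0.005, -0.158, -0.987, 1.297], [0.0, 0.0, 0.0, 1.0]] [[493.6, 0.0, 255.8], [0.0, 493.6, 193.9], [0.0, 0.0, 1.0]] -0.057083032737182036
{'clock': 0.1, 'joints': array([ 1.06608854e+00,  2.64710067e-01,  1.60526097e+00,  1.53683895e-06,
        1.27371329e+00, -3.68772609e-02]), 'joint_velocities': array([ 6.44262934e-04,  8.63901757e-05, -3.81483221e-03,  1.70904260e-04,
        1.18804845e-03,  1.04496705e-03]), 'tau': array([-4.74281751e-04, -5.16704357e+01, -3.68591630e+01,  9.59104455e-06,
        6.26114546e-03,  1.00015868e-05]), 'tcp_pos': array([0.30402796, 0.60184058, 0.20615214]), 'tcp_rot': array([ 2.31788018e-01,  9.72765759e-01, -1.00753122e-03, -2.80464605e-04]), 'contact_force': array([ 0.19217925, -0.220621  , -0.14859277]), 'ft_torque': array([0.07164924, 0.02950859, 0.04430441]), 'gripper_force': 0.0, 'width': 0.08523568461859152}
```

View pics/scene0.png

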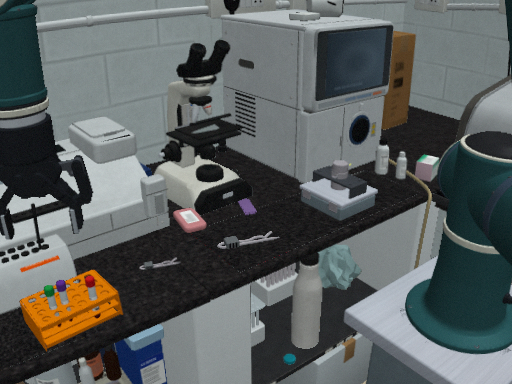

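View pics/top0.png

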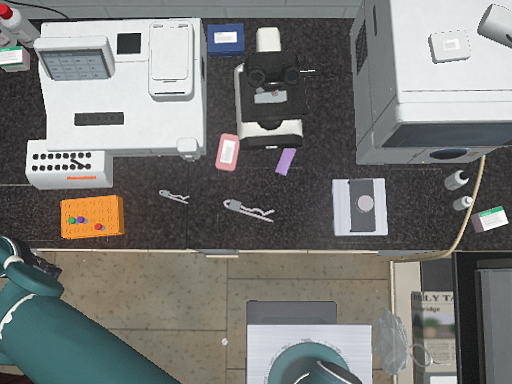

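The scene view shows the larger clip at about (248,241), the smaller one at (160,265) and the carrier at (339,190). In the top view they are at (248,210), (174,197) and (360,207). I'll enlarge these areas.

Run:
```python
import cv2,numpy as np
t=cv2.imread('pics/top0.png');s=cv2.imread('pics/scene0.png')
a=cv2.resize(t[190:230,215:295],None,fx=5,fy=5,interpolation=cv2.INTER_CUBIC)
b=cv2.resize(t[170:245,325:400],(400,400),interpolation=cv2.INTER_CUBIC)
c=cv2.resize(s[225:255,210:290],None,fx=5,fy=5,interpolation=cv2.INTER_CUBIC)
d=cv2.resize(s[150:220,295:375],(400,350),interpolation=cv2.INTER_CUBIC)
o=np.zeros((600,800,3),np.uint8)
o[:200,:400]=a;o[200:600,:400]=b;o[:150,400:]=c;o[200:550,400:]=d
cv2.imwrite('pics/crop0.png',o)
```

```text
(no output)
```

View pics/crop0.png

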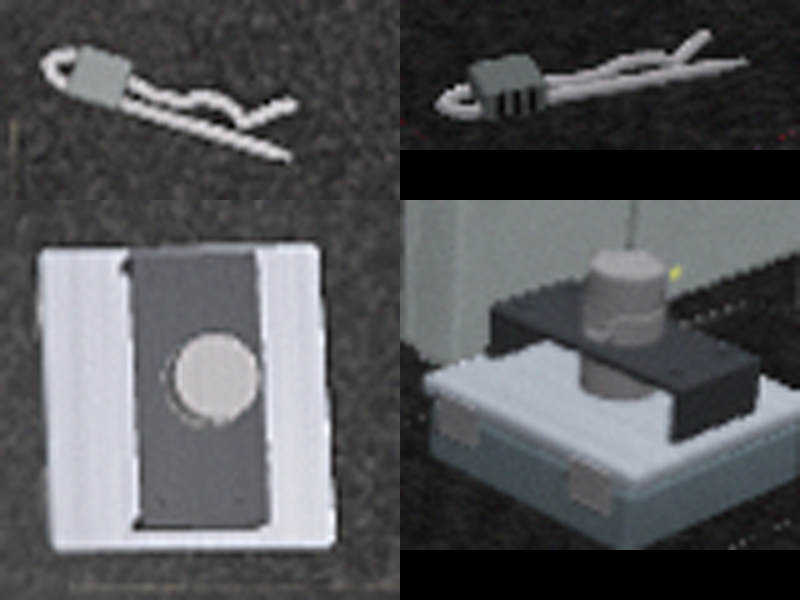

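The crop shows the clip legs pointing right, toward the carrier (world -y). The straight leg is on the robot side, with its tip near top pixel (273,221) and the grip centre near (234.6,205). The clamp bar is long along world x, so the hole runs along world y and the clip enters from the +y side.

```bash
cat > m.py <<'E'
from h import *
def big(mask):
    cs,_=cv2.findContours(mask.astype(np.uint8),cv2.RETR_EXTERNAL,cv2.CHAIN_APPROX_NONE)
    return max(cs,key=cv2.contourArea)[:,0,:].astype(float)
def up(im,x0,x1,y0,y1,f=6):
    g=im['pixels'][y0:y1,x0:x1]
    b=cv2.resize(g,None,fx=f,fy=f,interpolation=cv2.INTER_CUBIC)
    return b,lambda p:(np.array(p)+.5)/f-.5+np.array([x0,y0])
E
python3 - <<'E'
from m import *
im=snap('top')
# carrier lid
b,q=up(im,325,400,170,245); g=b.min(2)
lid=cv2.minAreaRect(cv2.convexHull(big(g>130).astype(np.float32)));c=cv2.boxPoints(lid)
L=np.array([onz(im,*q(p),.052)[:2] for p in c]);print('lid',L.round(4).tolist(),L.mean(0).round(4))
for i in range(4):e=L[(i+1)%4]-L[i];print(np.linalg.norm(e).round(4),np.degrees(np.arctan2(e[1],e[0])).round(2))
# post top
m=(g>130);hsv=cv2.cvtColor(b,cv2.COLOR_RGB2HSV)
m[:, :130]=0;m[:,265:]=0;m[:120]=0;m[300:]=0
mm=np.zeros_like(m);n,lab,st,ce=cv2.connectedComponentsWithStats(m.astype(np.uint8))
print(st[1:],ce[1:])
for i in range(1,n):
    if st[i,4]>2000:
        (x,y),r=cv2.minEnclosingCircle(np.argwhere(lab==i)[:,::-1].astype(np.float32))
        print('post',onz(im,*q(ce[i]),.118).round(4),onz(im,*q((x,y)),.118).round(4),r/6)
# clips
for nm,box,s in(('big',(215,295,190,230),1),('small',(150,200,180,212),.6)):
    b,q=up(im,*box);g=b.min(2).astype(int)
    k=big(g>95);
    col=b.astype(int);grip=(g>95)&(col[...,1]-col[...,0]>5)&(cv2.erode((g>95).astype(np.uint8),np.ones((15,15)))>0)
    grip=cv2.dilate(big(grip) is not None and cv2.morphologyEx(grip.astype(np.uint8),cv2.MORPH_OPEN,np.ones((9,9))),np.ones((15,15)))
    r=cv2.minAreaRect(big(grip>0).astype(np.float32))
    G=onz(im,*q(r[0]),.016*s);print(nm,'grip',q(r[0]).round(1),G.round(4),np.array(r[1])/6)
    P=np.array([onz(im,*q(p),.004*s)[:2] for p in k]);d=np.linalg.norm(P-G[:2],axis=1);t=P[d.argmax()];print('tip',t.round(4),d.max().round(4), 'expect',s*.1093)
    a=np.arctan2(*(t-G[:2])[::-1])+np.arctan2(8,109);print('yaw',np.degrees(a).round(2))
E
```

```text
lid [[0.5181, -0.056], [0.5222, -0.198], [0.375, -0.1962], [0.3713, -0.0568]] [ 0.4467 -0.1267]
0.142 -88.32
0.1472 179.3
0.1395 91.52
0.1467 0.29
[[ 130  120   27  180 4015]
 [ 197  151   68  103 5866]
 [ 180  194    5    9   37]
 [ 192  229    5    8   28]
 [ 204  242    7    6   32]] [[140.79053549 214.99302615]
 [234.05131265 199.79372656]
 [182.18918919 198.16216216]
 [194.10714286 232.35714286]
 [207.         244.5       ]]
post [ 0.4403 -0.0854  0.118 ] [ 0.4425 -0.0863  0.118 ] 15.07321802775065
post [ 0.4466 -0.1232  0.118 ] [ 0.4455 -0.1254  0.118 ] 9.083731969197592Traceback (most recent call last):
  File "<stdin>", line 23, in <module>
  File "m.py", line 4, in big
    return max(cs,key=cv2.contourArea)[:,0,:].astype(float)
           ~~~^^^^^^^^^^^^^^^^^^^^^^^^
ValueError: max() iterable argument is empty
```

```bash
cat > clips.py <<'E'
from m import *
def clips(im,which=('big','small')):
  for nm,box,s in(('big',(215,295,190,230),1),('small',(150,200,180,212),.6)):
    b,q=up(im,*box);g=b.min(2).astype(int);k=big(g>95)
    full=np.zeros(g.shape,np.uint8);cv2.drawContours(full,[k.astype(int)[:,None]],-1,1,-1)
    e=int(6*6*s)|1   # removes wires (2.7 px at full size), leaves the block
    el=cv2.getStructuringElement(cv2.MORPH_ELLIPSE,(e,e))
    blk=cv2.morphologyEx((full>0).astype(np.uint8),cv2.MORPH_OPEN,el)
    r=cv2.minAreaRect(big(blk).astype(np.float32))
    G=onz(im,*q(r[0]),.014*s)
    P=np.array([onz(im,*q(p),.004*s)[:2] for p in k]);d=np.linalg.norm(P-G[:2],axis=1);t=P[d.argmax()]
    a=np.arctan2(*(t-G[:2])[::-1])+np.arctan2(8,109)
    print(nm,'grip px',q(r[0]).round(1),G.round(4),(np.array(r[1])/6).round(1),'tip',t.round(4),d.max().round(4),'expect',s*.1093,'yaw',np.degrees(a).round(2))
E
python3 - <<'E'
from clips import *
clips(snap('top'))
s=snap('scene')
tip=np.array((748,62.));gr=np.array((506,88.))
f=lambda p:(np.array(p)-[400,0]+.5)/5-.5+[210,225]
print('scene tip',onz(s,*f((748,62)),.004).round(4),'grip top corners',[onz(s,*f(p),.016)[:2].round(4).tolist() for p in((470,65),(500,93),(548,82),(520,54))])
E
```

```text
big grip px [243.3 207.8] [0.4468 0.1704 0.014 ] [42.1 10.6] tip [0.4124 0.0925] 0.0851 expect 0.1093 yaw -109.6
small grip px [171.1 195.1] [0.4803 0.3621 0.0084] [26.4  6.8] tip [0.4614 0.3178] 0.0481 expect 0.06558 yaw -108.86
scene tip [0.4111 0.0953 0.004 ] grip top corners [[0.4675, 0.2057], [0.4404, 0.2086], [0.4353, 0.187], [0.4619, 0.1831]]
```

Run:
```python
from h import *
im=snap('top');G=onz(im,234.7,205.4,.015);t=np.array([.4124,.0925])
for g in(G[:2],np.array([.4512,.1959]),):
    d=t-g;print(g.round(4),np.linalg.norm(d).round(4),np.degrees(np.arctan2(d[1],d[0])+np.arctan2(8,109)).round(2))
s=sense();R=__import__('scipy.spatial.transform',fromlist=['Rotation']).Rotation.from_quat(s['tcp_rot']).as_matrix();print(R.round(3))
```

```text
[0.4529 0.193 ] 0.1083 -107.75
[0.4512 0.1959] 0.1104 -106.37
[[-0.893  0.451 -0.   ]
 [ 0.451  0.893 -0.001]
 [ 0.    -0.001 -1.   ]]
```

The two views agree: the grip centre is at about (0.452, 0.194) with the clip yaw near -107.5°. I'll go above it.

Request:
move_arm(
  rows=[
    {"delta_pos": [-0.0287, -0.027, 0], "fingers": 0.055},
    {"delta_pos": [-0.0287, -0.027, 0], "fingers": 0.055},
    {"delta_pos": [-0.0287, -0.027, 0], "fingers": 0.055},
    {"delta_pos": [-0.0287, -0.027, 0], "fingers": 0.055},
    {"delta_pos": [-0.0287, -0.027, 0], "fingers": 0.055},
    {"delta_pos": [-0.0287, -0.027, 0], "fingers": 0.055},
    {"delta_pos": [-0.0287, -0.027, 0], "fingers": 0.055},
    {"delta_pos": [-0.0287, -0.027, 0], "fingers": 0.055},
    {"delta_pos": [-0.0287, -0.027, 0], "fingers": 0.055},
    {"delta_pos": [-0.0287, -0.027, 0], "fingers": 0.055},
    {"delta_pos": [-0.0287, -0.027, 0], "fingers": 0.055},
  ],
  grip_force=60,
)

```text
schema error: expected keys rot, delta_pos, fingers
```

Request:
move_arm(
  rows=[
    {"rot": [0, 0, 6.72], "fingers": 0.055},
    {"rot": [0, 0, 6.72], "fingers": 0.055},
    {"rot": [0, 0, 6.72], "fingers": 0.055},
    {"rot": [0, 0, 6.72], "fingers": 0.055},
    {"rot": [0, 0, 6.72], "fingers": 0.055},
    {"rot": [0, 0, 6.72], "fingers": 0.055},
    {"rot": [0, 0, 6.72], "fingers": 0.055},
    {"rot": [0, 0, 6.72], "fingers": 0.055},
    {"rot": [0, 0, 6.72], "fingers": 0.055},
    {"rot": [0, 0, 6.72], "fingers": 0.055},
    {"rot": [0, 0, 6.72], "fingers": 0.055},
    {"rot": [0, 0, 6.72], "fingers": 0.055},
    {"fingers": 0.055},
    {"fingers": 0.055},
  ],
)

```text
schema error: expected keys rot, delta_pos, fingers
```

```bash
cat > st.py <<'E'
from h import *
from scipy.spatial.transform import Rotation as Ro
def st(goal=None):
    s=sense();R=Ro.from_quat(s['tcp_rot']).as_matrix()
    print('t',round(s['clock'],2),'tcp',s['tcp_pos'].round(4),'yaw_y',np.degrees(np.arctan2(R[1,1],R[0,1])).round(2),'tilt',np.degrees(R[:2,2]).round(2),'w',round(s['width'],4),'F',s['contact_force'].round(1),'g',round(float(s['gripper_force']),1))
    if goal is not None: print('tool delta',(R.T@(np.array(goal)-s['tcp_pos'])).round(4))
    return s,R
E
python3 -c "
from st import *
st((.4523,.194,.1))
for c in('scene','top'): im=snap(c,c+'1.png')
t=cv2.imread('pics/top1.png');s=cv2.imread('pics/scene1.png')
o=np.zeros((600,800,3),np.uint8)
o[:,:400]=cv2.resize(t[165:255,215:275],(400,600),interpolation=cv2.INTER_CUBIC);o[:,400:]=cv2.resize(s[120:270,200:300],(400,600),interpolation=cv2.INTER_CUBIC);cv2.imwrite('pics/c1.png',o)"
```

```text
t 0.3 tcp [0.3043 0.6023 0.2069] yaw_y 63.2 tilt [-0.02 -0.04] w 0.0855 F [-0.1 -0.2  0.2] g 0.0
tool delta [-0.3162 -0.2976  0.1071]
```

View pics/c1.png

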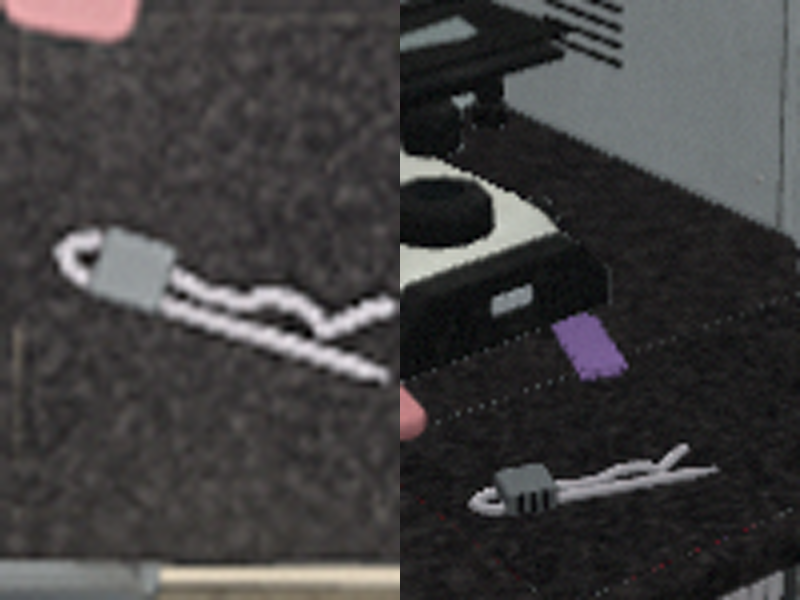

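The move was refused because every row needs all three keys, so the arm hasn't moved. The picture shows the clip unchanged, with its grip near top pixel (235,205). I'll resend with complete rows.

Request:
move_arm(
  rows=[
    {"rot": [0, 0, 0], "delta_pos": [-0.0287, -0.027, 0], "fingers": 0.055},
    {"rot": [0, 0, 0], "delta_pos": [-0.0287, -0.027, 0], "fingers": 0.055},
    {"rot": [0, 0, 0], "delta_pos": [-0.0287, -0.027, 0], "fingers": 0.055},
    {"rot": [0, 0, 0], "delta_pos": [-0.0287, -0.027, 0], "fingers": 0.055},
    {"rot": [0, 0, 0], "delta_pos": [-0.0287, -0.027, 0], "fingers": 0.055},
    {"rot": [0, 0, 0], "delta_pos": [-0.0287, -0.027, 0], "fingers": 0.055},
    {"rot": [0, 0, 0], "delta_pos": [-0.0287, -0.027, 0], "fingers": 0.055},
    {"rot": [0, 0, 0], "delta_pos": [-0.0287, -0.027, 0], "fingers": 0.055},
    {"rot": [0, 0, 0], "delta_pos": [-0.0287, -0.027, 0], "fingers": 0.055},
    {"rot": [0, 0, 0], "delta_pos": [-0.0287, -0.027, 0], "fingers": 0.055},
    {"rot": [0, 0, 0], "delta_pos": [-0.0287, -0.027, 0], "fingers": 0.055},
  ],
  grip_force=60,
)

```text
clock: 1.32
tcp_pos: [0.4526, 0.1933, 0.2078]
tcp_rot: [0.232, 0.973, 0.0, 0.0]
contact_force: [2.4, 0.6, -0.1]
width: 0.0551
gripper_force: 0.0
```

Request:
move_arm(
  rows=[
    {"rot": [0, 0, 6.72], "delta_pos": [0, 0, 0], "fingers": 0.055},
    {"rot": [0, 0, 6.72], "delta_pos": [0, 0, 0], "fingers": 0.055},
    {"rot": [0, 0, 6.72], "delta_pos": [0, 0, 0], "fingers": 0.055},
    {"rot": [0, 0, 6.72], "delta_pos": [0, 0, 0], "fingers": 0.055},
    {"rot": [0, 0, 6.72], "delta_pos": [0, 0, 0], "fingers": 0.055},
    {"rot": [0, 0, 6.72], "delta_pos": [0, 0, 0], "fingers": 0.055},
    {"rot": [0, 0, 6.72], "delta_pos": [0, 0, 0], "fingers": 0.055},
    {"rot": [0, 0, 6.72], "delta_pos": [0, 0, 0], "fingers": 0.055},
    {"rot": [0, 0, 6.72], "delta_pos": [0, 0, 0], "fingers": 0.055},
    {"rot": [0, 0, 6.72], "delta_pos": [0, 0, 0], "fingers": 0.055},
    {"rot": [0, 0, 6.72], "delta_pos": [0, 0, 0], "fingers": 0.055},
    {"rot": [0, 0, 6.72], "delta_pos": [0, 0, 0], "fingers": 0.055},
    {"rot": [0, 0, 0], "delta_pos": [0, 0, 0], "fingers": 0.055},
    {"rot": [0, 0, 0], "delta_pos": [0, 0, 0], "fingers": 0.055},
  ],
)

```text
clock: 2.48
tcp_pos: [0.4522, 0.195, 0.2075]
tcp_rot: [0.805, 0.593, 0.0, 0.0]
contact_force: [-0.1, 0.2, -0.2]
width: 0.0551
gripper_force: 0.0
```

```bash
python3 -c "
from st import *
st((.4523,.194,.1))
im=snap('scene','scene2.png')
s=cv2.imread('pics/scene2.png');cv2.imwrite('pics/c2.png',cv2.resize(s[100:270,160:320],None,fx=3.5,fy=3.5,interpolation=cv2.INTER_CUBIC))"
```

```text
t 2.48 tcp [0.4522 0.195  0.2075] yaw_y -17.26 tilt [0.01 0.01] w 0.0551 F [-0.1  0.2 -0.2] g 0.0
tool delta [-0.001   0.0003  0.1075]
```

View pics/c2.png

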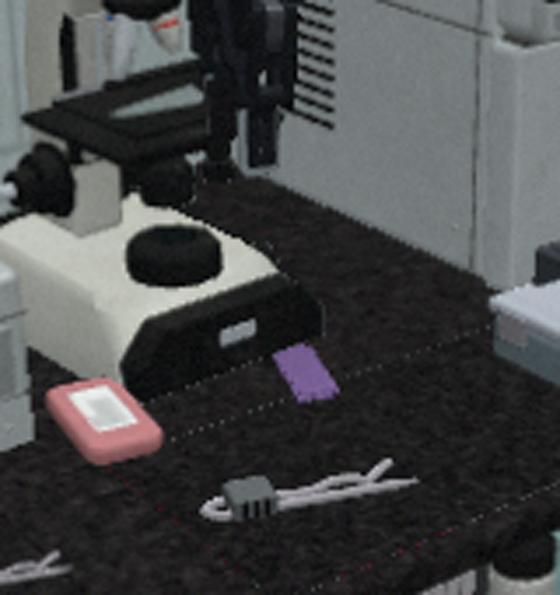

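The gripper is over the clip: its fingers show at crop (240,110), and the clip is undisturbed at (250,497). Next I go down and grasp.

Request:
move_arm(
  rows=[
    {"rot": [0, 0, 0], "delta_pos": [0, 0, 0.04], "fingers": 0.055},
    {"rot": [0, 0, 0], "delta_pos": [0, 0, 0.04], "fingers": 0.055},
    {"rot": [0, 0, 0], "delta_pos": [0, 0, 0.04], "fingers": 0.055},
    {"rot": [0, 0, 0], "delta_pos": [0, 0, 0.03], "fingers": 0.055},
    {"rot": [0, 0, 0], "delta_pos": [0, 0, 0.02], "fingers": 0.055},
    {"rot": [0, 0, 0], "delta_pos": [0, 0, 0.012], "fingers": 0.055},
    {"rot": [0, 0, 0], "delta_pos": [0, 0, 0.008], "fingers": 0.055},
    {"rot": [0, 0, 0], "delta_pos": [0, 0, 0], "fingers": 0.055},
    {"rot": [0, 0, 0], "delta_pos": [0, 0, 0], "fingers": 0.055},
  ],
)

```text
clock: 3.28
tcp_pos: [0.4525, 0.1951, 0.0176]
tcp_rot: [0.806, 0.592, 0.0, 0.0]
contact_force: [0.3, -0.3, 0.1]
width: 0.0551
gripper_force: 0.0
```

Request:
move_arm(
  rows=[
    {"rot": [0, 0, 0], "delta_pos": [0, 0, 0], "fingers": 0.02},
    {"rot": [0, 0, 0], "delta_pos": [0, 0, 0], "fingers": 0.02},
    {"rot": [0, 0, 0], "delta_pos": [0, 0, 0], "fingers": 0.02},
    {"rot": [0, 0, 0], "delta_pos": [0, 0, 0], "fingers": 0.02},
    {"rot": [0, 0, 0], "delta_pos": [0, 0, 0], "fingers": 0.02},
    {"rot": [0, 0, 0], "delta_pos": [0, 0, 0], "fingers": 0.02},
    {"rot": [0, 0, 0], "delta_pos": [0, 0, 0], "fingers": 0.02},
    {"rot": [0, 0, 0], "delta_pos": [0, 0, 0], "fingers": 0.02},
  ],
  grip_force=60,
)

```text
clock: 3.95
tcp_pos: [0.4522, 0.195, 0.0174]
tcp_rot: [0.806, 0.592, 0.0, 0.0]
contact_force: [1.0, 1.0, 0.1]
width: 0.0201
gripper_force: 0.0
```

The fingers reached 20 mm without meeting anything, so the grasp missed. I'll look.

```bash
python3 -c "
from st import *
for c in('scene','top'): im=snap(c,c+'3.png')
t=cv2.imread('pics/top3.png');s=cv2.imread('pics/scene3.png')
o=np.zeros((600,800,3),np.uint8)
o[:,:400]=cv2.resize(t[175:235,230:270][:, :],(400,600),interpolation=cv2.INTER_CUBIC);o[:,400:]=cv2.resize(s[180:270,205:265],(400,600),interpolation=cv2.INTER_CUBIC);cv2.imwrite('pics/c3.png',o)"
```

```text
(no output)
```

View pics/c3.png

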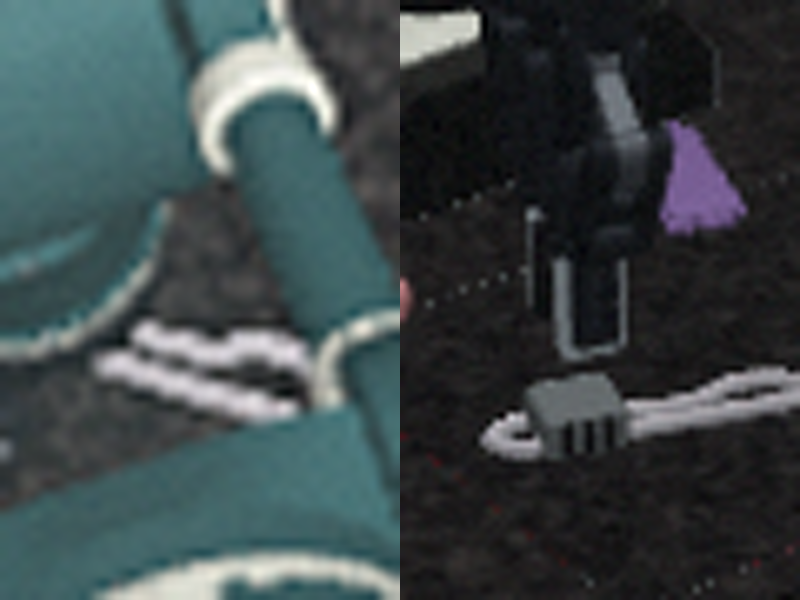

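```bash
python3 -c "
from st import *
s,R=st()
im=snap('scene');t=snap('top')
for z in(.003,.02,.03,.04,.05):print(z,proj(im,(s['tcp_pos'][0],s['tcp_pos'][1],z)).round(1))
f=lambda x,y:(205+(x-400)*.15,180+y*.15)
print([onz(im,*f(*p),.016).round(4).tolist() for p in((525,385),(565,422),(628,405),(598,375))])
print([onz(im,*f(*p),.003).round(4).tolist() for p in((565,358),(627,348))])
print('j',s['joints'])
"
```

```text
t 4.05 tcp [0.4522 0.195  0.0173] yaw_y -17.44 tilt [-0. -0.] w 0.0204 F [-0.3 -0.6 -0.7] g 0.0
0.003 [231.8 244.1]
0.02 [231.6 237.4]
0.03 [231.5 233.4]
0.04 [231.4 229.3]
0.05 [231.3 225.3]
[[0.4668, 0.2058, 0.016], [0.4399, 0.2085, 0.016], [0.4362, 0.1864, 0.016], [0.4575, 0.1833, 0.016]]
[[0.4915, 0.1733, 0.003], [0.4842, 0.1528, 0.003]]
j [ 3.56615557e-01  1.25300477e-01  2.15716893e+00 -1.74004311e-05
  8.59207117e-01  6.60975397e-01]
```

```bash
python3 -c "
from st import *
im=snap('scene');t=snap('top')
for z in(.19,.2,.21,.22,.23):
  for sg in(1,-1): 
    y=np.radians(-17.4);P=np.array([.4522,.195,z])+sg*.0275*np.array([np.cos(y),np.sin(y),0]);print(z,sg,proj(im,P).round(1),proj(im,P+.011*np.array([-np.sin(y),np.cos(y),0])).round(1))
"
python3 -c "
import cv2
s=cv2.imread('pics/scene2.png');b=cv2.imread('pics/scene3.png');import numpy as np
o=np.hstack([cv2.resize(s[70:170,195:265],(400,571),interpolation=cv2.INTER_CUBIC),cv2.resize(b[150:250,195:265],(400,571),interpolation=cv2.INTER_CUBIC)])
cv2.imwrite('pics/c4.png',np.clip(o.astype(float)*2.2,0,255).astype('uint8'))"
```

```text
0.19 1 [225.6 159.7] [220.5 160.4]
0.19 -1 [233.7 169.5] [228.3 170.3]
0.2 1 [225.5 155.2] [220.3 155.9]
0.2 -1 [233.6 164.8] [228.2 165.6]
0.21 1 [225.3 150.6] [220.2 151.3]
0.21 -1 [233.5 160.1] [228.  160.8]
0.22 1 [225.2 146. ] [220.  146.7]
0.22 -1 [233.3 155.3] [227.9 156. ]
0.23 1 [225.1 141.4] [219.9 142. ]
0.23 -1 [233.2 150.4] [227.8 151.2]
```

View pics/c4.png

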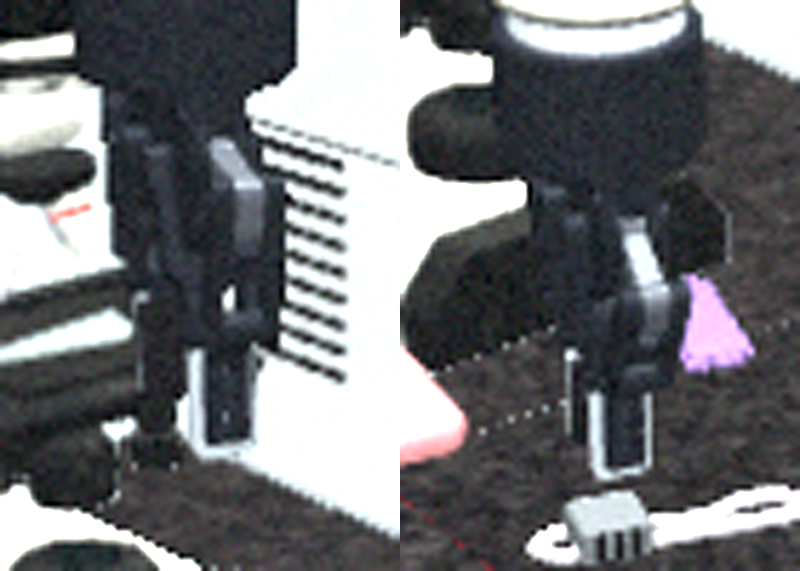

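The scene view shows the near fingertip at about px (233.6,233.2), visibly clear of the clip. If the tip were at 3 mm it should sit near row 244. So either the fingertips are about 30 mm higher than the readout says, or they are displaced sideways. I'll check the scene camera against the post top, then descend slowly while watching the force.

```bash
python3 -c "
from st import *
im=snap('scene')
print('post top in scene',proj(im,(.446,-.1255,.118)).round(1),'seen 340.6 162.4')
b=im['pixels'][150:250,195:265].astype(int).max(2)
np.set_printoptions(linewidth=250)
print(b[74:100,28:50])
"
```

```text
post top in scene [340.8 161.9] seen 340.6 162.4
[[ 30  65  18  21  15  96 112  61  20  22  23  25  23  28  26  89  25  27  31  32  28  25]
 [ 25  59   9  21  22  96 114  69  27  25  26  40  23  25  48  91  32  33  29  25  22  22]
 [ 29  33  17  19  19  98 117  62  24  19  27  30  27  26  32  91  28  30  31  29  21  25]
 [ 31  27  30  16  22  96 119  88  25  28  22  27  25  23  31  91  27  38  30  31  23  24]
 [ 22  27  30  36  37  82 113  88  18  25  27  32  27  19  27  89  27  29  31  27  31  31]
 [ 32  32  40  39  35  77 114  92  21  22  21  29  30  22  28 111  25  28  33  32  30  29]
 [ 34  27  31  34  31  67 113  92  21  21  21  30  17  23  26 117  34  38  38  36  36  31]
 [ 22  27  27  30  30  73 116  86  16  24  21  20  37  61  61  97  27  31  38  36  33  29]
 [ 28  35  33  30  32  39 114 110  81  61  82 112 108 109  68  40  28  21  31  35  30  22]
 [ 27  35  30  29  28  30  80 115 112  88  75  43  44  44  31  27  30  28  23  24  27  28]
 [ 25  29  29  29  28  35  48  50  49  40  36  27  22  25  29  28  30  25  23  21  26  20]
 [ 28  26  30  34  39  32  27  25  19  22  28  33 
[... 615 characters left out ...]
7 108 106 106 103 101  77  54  78  72  88 125 136 164 176 173]
 [144  74  56  78 100 105  98  55  83  62  28  72  49  17  56  70 113 166 169 170 159 155]
 [104  61  54  60  73  70  43  20  68  51  13  66  49  16  51  65 107 140 137 125 114 111]
 [ 25  26 106  58  68  70  37  13  67  52   8  54  56  20  52  65  84 102  83  58  43  35]
 [172 169 168  86  69  67  41  17  64  52  12  51  50  12  54  69  35  38  37  37  36  28]
 [138 135 128  86  70  66  37  13  65  55  12  46  56  26  32  35  36  37  32  30  32  35]
 [107 111  84  52  68  64  45  19  29  31  31  40  36  31  29  27  25  32  33  34  24  27]
 [ 26  32  28  27  26  28  31  26  28  21  26  30  27  30  28  29  29  36  36  28  28  27]]
```

Request:
move_arm(
  rows=[
    {"rot": [0, 0, 0], "delta_pos": [0, 0, 0], "fingers": 0.055},
    {"rot": [0, 0, 0], "delta_pos": [0, 0, 0], "fingers": 0.055},
    {"rot": [0, 0, 0], "delta_pos": [0, 0, 0], "fingers": 0.055},
    {"rot": [0, 0, 0], "delta_pos": [0, 0, 0], "fingers": 0.055},
    {"rot": [0, 0, 0], "delta_pos": [0, 0, 0.001], "fingers": 0.055},
    {"rot": [0, 0, 0], "delta_pos": [0, 0, 0.001], "fingers": 0.055},
    {"rot": [0, 0, 0], "delta_pos": [0, 0, 0], "fingers": 0.055},
  ],
)

```text
clock: 4.88
tcp_pos: [0.452, 0.1949, 0.0151]
tcp_rot: [0.806, 0.592, -0.0, -0.0]
contact_force: [-0.3, 0.1, -0.9]
width: 0.0548
gripper_force: 0.0
```

Request:
move_arm(
  rows=[
    {"rot": [0, 0, 0], "delta_pos": [0, 0, 0.001], "fingers": 0.055},
    {"rot": [0, 0, 0], "delta_pos": [0, 0, 0.001], "fingers": 0.055},
    {"rot": [0, 0, 0], "delta_pos": [0, 0, 0.001], "fingers": 0.055},
    {"rot": [0, 0, 0], "delta_pos": [0, 0, 0.001], "fingers": 0.055},
    {"rot": [0, 0, 0], "delta_pos": [0, 0, 0], "fingers": 0.055},
  ],
)

```text
clock: 5.3
tcp_pos: [0.452, 0.1949, 0.0111]
tcp_rot: [0.806, 0.592, -0.0, -0.0]
contact_force: [-0.4, -0.1, 0.1]
width: 0.0552
gripper_force: 0.0
```

```bash
python3 -c "
from st import *
st();im=snap('scene','scene5.png')
b=im['pixels'][150:250,195:265].astype(int).max(2)
np.set_printoptions(linewidth=250)
print(b[66:100,28:52:2])
"
```

```text
t 5.3 tcp [0.452  0.1949 0.0111] yaw_y -17.44 tilt [-0.03 -0.01] w 0.0552 F [-0.4 -0.1  0.1] g 0.0
[[ 17  18  17  21  28  17  21  23  21  22  20  21]
 [ 20  19  18  15  30  19  22  34  35  27  17  24]
 [ 23  21  20  25  30  16  23  35  40  43  18  27]
 [ 21  18  22  21  28  18  25  46  53  45  23  22]
 [ 21  20  17  22  26  18  24  40  40  33  16  27]
 [ 22  23  21  22  23  34  23  28  29  28  27  28]
 [ 17  21  24  16  21  22  24  25  28  25  19  32]
 [ 17  19  20  24  57  19  22  22  25  23  26  26]
 [ 27  22  24  24 112  20  19  15  21  25  31  21]
 [ 29  22  26  25 108  18  24  23  25  27  24  22]
 [ 28  34  39  34 108  20  26  26  21  30  22  27]
 [ 27  35  34  31 111  24  25  31  27  33  29  29]
 [ 21  35  35  23 110   9  21  34  28  30  31  31]
 [ 37  38  37  26 112  37  28  24  27  29  31  35]
 [ 25  34  34  26 114  40  22  31  26  31  34  30]
 [ 26  34  34  26 112  63  26  23  25  72  36  30]
 [ 33  34  34  34 109  44  26  20  26  75  34  25]
 [ 27  24  28  30 103  37  25  32  20  68  28  27]
 [ 26  29  30  43 104  38  23  29  24  69  18  18]
 [ 28  27  34  27 103  37  24  24  26  69  29  16]
 [ 22  23  28  28 102  63  18  35  61  35  24  25]
 [ 24  64 122 102 111 110  83 107 109  29  29  28]
 [ 43 104 109 114 106 118 111  88  45  28  34  28]
 [ 49 107 109 106 113 108 108 107  29  36  36  97]
 [ 46  92 110 107 111 106 110 105 172 165 163 164]
 [ 66  82 108 112 110 108 110 111 126 157 149 139]
 [165  57 109 107 107 103  76  81  89 138 178 167]
 [145  58 102 102  83  30  52  57 113 167 159 140]
 [100  55  70  48  69  16  51  55 106 134 116 104]
 [ 27 106  70  40  68  18  52  56  84  76  33  35]
 [166 169  66  36  71  19  52  53  33  35  37  28]
 [138 130  70  40  66  16  53  33  34  38  36  36]
 [108  82  63  49  26  31  34  29  27  38  31  24]
 [ 32  29  26  31  29  23  33  32  29  36  24  32]]
```

The descending finger now covers the grip's back top edge (px row 236, col ~235), so it is in front of the clip and not beyond it. The fingertips are therefore higher than nominal. I'll compute how much.

```bash
python3 -c "
from st import *
from scipy.optimize import minimize_scalar as ms
im=snap('scene');y=np.radians(-17.4);d=np.array([np.cos(y),np.sin(y),0])
for off,v,tz in((.013,233,.0173),(.010,233,.0173),(.03,238.2,.0111),(.036,238.2,.0111),(.03,148.4,.2075)):
    P=np.array([.452,.195,0])-off*d
    z=ms(lambda z:(proj(im,P+[0,0,z])[1]-v)**2,bounds=(-.05,.4),method='bounded').x
    print(off,'tip z',round(z,4),'tip ahead of TCP',round(tz-z,4),proj(im,P+[0,0,z]).round(1))
"
```

```text
0.013 tip z 0.0381 tip ahead of TCP -0.0208 [233.3 233. ]
0.01 tip z 0.0365 tip ahead of TCP -0.0192 [232.9 233. ]
0.03 tip z 0.0349 tip ahead of TCP -0.0238 [235.8 238.2]
0.036 tip z 0.0383 tip ahead of TCP -0.0272 [236.6 238.2]
0.03 tip z 0.2351 tip ahead of TCP -0.0276 [233.6 148.4]
```

The image puts the fingertips about 20 mm behind the reported TCP at narrow opening, where 14 mm ahead was stated. I'll trust the images and go lower in small steps with a force check.

Request:
move_arm(
  rows=[
    {"rot": [0, 0, 0], "delta_pos": [0, 0, 0.003], "fingers": 0.055},
    {"rot": [0, 0, 0], "delta_pos": [0, 0, 0.003], "fingers": 0.055},
    {"rot": [0, 0, 0], "delta_pos": [0, 0, 0.002], "fingers": 0.055},
    {"rot": [0, 0, 0], "delta_pos": [0, 0, 0.002], "fingers": 0.055},
    {"rot": [0, 0, 0], "delta_pos": [0, 0, 0], "fingers": 0.055},
  ],
)

```text
clock: 5.82
tcp_pos: [0.4517, 0.1948, 0.0008]
tcp_rot: [0.806, 0.592, -0.001, -0.0]
contact_force: [-0.7, -0.4, -0.6]
width: 0.0551
gripper_force: 0.0
```

```bash
python3 -c "
from st import *
st();im=snap('scene','scene6.png')
s=cv2.imread('pics/scene6.png');cv2.imwrite('pics/c6.png',np.clip(cv2.resize(s[190:265,195:295],None,fx=6,fy=6,interpolation=cv2.INTER_CUBIC)*1.8,0,255).astype('uint8'))"
```

```text
t 5.82 tcp [0.4517 0.1948 0.0008] yaw_y -17.44 tilt [-0.06 -0.02] w 0.0551 F [-0.7 -0.4 -0.6] g 0.0
```

View pics/c6.png

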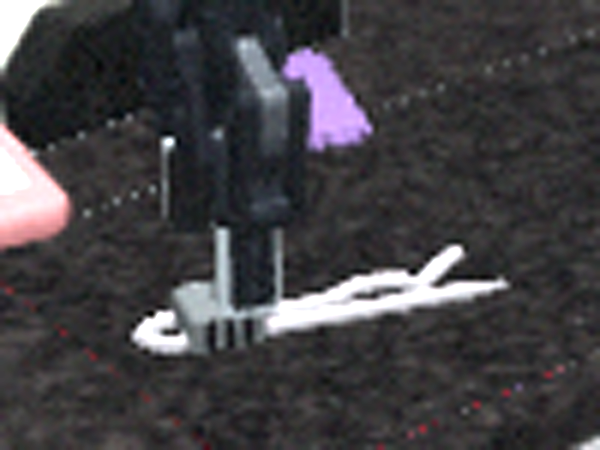

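The picture confirms it: the near finger is at crop (248,265), in front of the grip at (228,315), about 27 mm above the bench and roughly 4 mm too far toward the legs. I'll shift back and continue down.

Request:
move_arm(
  rows=[
    {"rot": [0, 0, 0], "delta_pos": [0.004, 0, 0], "fingers": 0.055},
    {"rot": [0, 0, 0], "delta_pos": [0, 0, 0.004], "fingers": 0.055},
    {"rot": [0, 0, 0], "delta_pos": [0, 0, 0.004], "fingers": 0.055},
    {"rot": [0, 0, 0], "delta_pos": [0, 0, 0.003], "fingers": 0.055},
    {"rot": [0, 0, 0], "delta_pos": [0, 0, 0.002], "fingers": 0.055},
    {"rot": [0, 0, 0], "delta_pos": [0, 0, 0], "fingers": 0.055},
  ],
)

```text
clock: 6.37
tcp_pos: [0.4527, 0.1986, -0.0124]
tcp_rot: [0.806, 0.592, -0.001, -0.0]
contact_force: [0.1, -0.1, -0.9]
width: 0.0553
gripper_force: 0.0
```

```bash
python3 -c "
from st import *
st();im=snap('scene','scene7.png')
b=im['pixels'].astype(int).max(2)
np.set_printoptions(linewidth=250)
print('cols 222..'); print(b[228:256,222:246])
"
```

```text
t 6.37 tcp [ 0.4527  0.1986 -0.0124] yaw_y -17.44 tilt [-0.08 -0.03] w 0.0553 F [ 0.1 -0.1 -0.9] g 0.0
cols 222..
[[ 21  22  22  24  21  19  22  25  33  19  20  24  20  35  34  36  34  36  30  21  19  24  33  30]
 [ 19  23  21  19  19  20  19  23  24  20  20  18  25  37  34  40  43  50  51  35  24  23  28  36]
 [ 21  19  22  23  17  16  29  36  31  18  17  19  23  52  46  49  41  40  43  27  25  22  35  30]
 [ 22  21  19  21  21  21  22  24  28  21  19  19  24  37  39  37  31  32  29  26  28  19  31  26]
 [ 18  20  23  19  18  18  18  19  26  29  18  23  22  27  29  31  31  27  24  17  23  22  24  23]
 [ 21  19  19  19  21  20  22  48  23  22  21  24  22  24  23  24  28  20  20  20  19  21  27  24]
 [ 25  20  21  22  22  33  34  90 112  58  18  17  22  21  20  22  25  82  28  22  20  19  25  15]
 [ 22  27  30  28  33  33  29  98 113  63  19  21  21  19  24  23  27 111  34  32  34  26  24  21]
 [ 23  18  24  26  29  26  30  97 114  85  22  17  26  27  19  21  28  90  34  33  31  24  23  25]
 [ 21  21  26  63  95 116 104  74 118  90  20  25  20  32  26  25  24  90  30  26  29  27  30  
[... 1086 characters left out ...]
3  25]
 [ 28  29  32  24  27  26  31  35  33  26  27  23  25  29  31  25  28  29  39  40  29  24  28  31]
 [ 25  29  32  32  28  23  25  25  28  30  30  25  26  31  31  26  28  23  31  34  31  33  35  35]
 [ 21  25  33  34  34  25  27  24  28  36  34  33  30  31  29  29  28  29  31  37  31  34  35  28]
 [ 34  40  43  35  30  26  26  29  36  36  32  32  30  25  23  20  21  24  28  20  24  28  27  29]
 [ 24  31  28  26  23  24  26  29  28  25  33  32  29  24  26  18  27  23  21  22  26  24  24  25]
 [ 35  31  30  28  29  26  28  27  23  22  35  32  25  27  29  30  23  27  30  34  33  31  26  22]
 [ 39  37  33  32  31  35  32  31  27  25  26  26  20  18  23  24  26  23  27  32  33  35  25  31]]
```

The near finger spans columns 229–239, centred on the grip with its tip about 13 mm up. I'll go down 5 mm and close.

Request:
move_arm(
  rows=[
    {"rot": [0, 0, 0], "delta_pos": [0, 0, 0.003], "fingers": 0.055},
    {"rot": [0, 0, 0], "delta_pos": [0, 0, 0.002], "fingers": 0.055},
    {"rot": [0, 0, 0], "delta_pos": [0, 0, 0], "fingers": 0.02},
    {"rot": [0, 0, 0], "delta_pos": [0, 0, 0], "fingers": 0.02},
    {"rot": [0, 0, 0], "delta_pos": [0, 0, 0], "fingers": 0.02},
    {"rot": [0, 0, 0], "delta_pos": [0, 0, 0], "fingers": 0.02},
    {"rot": [0, 0, 0], "delta_pos": [0, 0, 0], "fingers": 0.02},
    {"rot": [0, 0, 0], "delta_pos": [0, 0, 0], "fingers": 0.02},
    {"rot": [0, 0, 0], "delta_pos": [0, 0, 0], "fingers": 0.02},
  ],
  grip_force=60,
)

```text
clock: 7.17
tcp_pos: [0.4538, 0.199, -0.0163]
tcp_rot: [0.806, 0.592, 0.0, 0.0]
contact_force: [0.1, 0.3, 1.7]
width: 0.0261
gripper_force: 59.0
```

The clip is gripped (26 mm width, 59 N). Next I lift it, turn it to the hole's axis, and carry it in front of the post.

Request:
move_arm(
  rows=[
    {"rot": [0, 0, 0], "delta_pos": [0, 0, -0.015], "fingers": 0.02},
    {"rot": [0, 0, 0], "delta_pos": [0, 0, -0.03], "fingers": 0.02},
    {"rot": [0, 0, 0], "delta_pos": [0, 0, -0.03], "fingers": 0.02},
    {"rot": [0, 0, 0], "delta_pos": [0, 0, -0.02], "fingers": 0.02},
    {"rot": [0, 0, -6], "delta_pos": [0, 0, 0], "fingers": 0.02},
    {"rot": [0, 0, -6], "delta_pos": [0, 0, 0], "fingers": 0.02},
    {"rot": [0, 0, -6], "delta_pos": [0, 0, 0], "fingers": 0.02},
    {"rot": [0, 0, 0], "delta_pos": [-0.025, 0, 0], "fingers": 0.02},
    {"rot": [0, 0, 0], "delta_pos": [-0.035, 0, 0], "fingers": 0.02},
    {"rot": [0, 0, 0], "delta_pos": [-0.035, 0, 0], "fingers": 0.02},
    {"rot": [0, 0, 0], "delta_pos": [-0.035, 0, 0], "fingers": 0.02},
    {"rot": [0, 0, 0], "delta_pos": [-0.025, 0, 0], "fingers": 0.02},
    {"rot": [0, 0, 0], "delta_pos": [0, 0, 0], "fingers": 0.02},
    {"rot": [0, 0, 0], "delta_pos": [0, 0, 0], "fingers": 0.02},
  ],
)

```text
clock: 8.33
tcp_pos: [0.4544, 0.0429, 0.078]
tcp_rot: [0.705, 0.709, -0.0, -0.0]
contact_force: [0.0, 0.0, -0.8]
width: 0.0261
gripper_force: 58.9
```

```bash
python3 -c "
from st import *
st()
for c in('scene','top'): im=snap(c,c+'8.png')
t=cv2.imread('pics/top8.png');s=cv2.imread('pics/scene8.png')
o=np.zeros((500,800,3),np.uint8)
o[:,:400]=cv2.resize(t[165:245,280:344+20],None,fx=1,fy=1)[:, :64] is None or cv2.resize(t[165:265,300:380],(400,500),interpolation=cv2.INTER_CUBIC);o[:,400:]=cv2.resize(s[125:225,280:360],(400,500),interpolation=cv2.INTER_CUBIC);cv2.imwrite('pics/c8.png',o)"
```

```text
t 8.33 tcp [0.4544 0.0429 0.078 ] yaw_y 0.37 tilt [-0.05  0.02] w 0.0261 F [ 0.   0.  -0.8] g 58.9
```

View pics/c8.png

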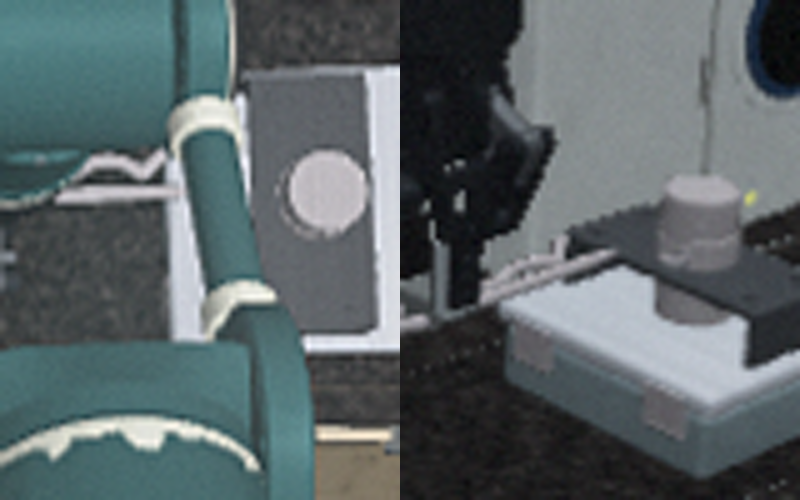

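The straight leg's tip is at scene px about (323,175), just left of the post. In the top view the leg runs from about (312,204) to (335,203), level with the post centre. Now the numbers.

```bash
cat > leg.py <<'E'
from m import *
from st import st
def post(t):
    b,q=up(t,325,400,170,245);h=b.astype(int);m=((h[...,0]-h[...,2]>2)&(h.min(2)>130)).astype(np.uint8)
    m=cv2.morphologyEx(m,cv2.MORPH_OPEN,np.ones((9,9)));k=big(m);(x,y),r=cv2.minEnclosingCircle(k.astype(np.float32))
    M=k.mean(0);return onz(t,*q((x,y)),.118),onz(t,*q(M),.118),r/6,q((x,y))
def legtop(t,c0,c1,r0=196,r1=212,z=.098):
    g=t['pixels'].astype(float).min(2);out=[]
    for c in range(c0,c1):
        col=g[r0:r1,c];bright=col>110
        # lowest bright run = straight leg
        idx=np.where(bright)[0]
        if len(idx)==0: continue
        e=idx[-1];w=slice(max(0,e-3),e+2);a=np.clip(col[w]-60,0,None);r=(np.arange(r0,r1)[w]*a).sum()/a.sum()
        out.append((c,r))
    return np.array(out)
E
python3 - <<'E'
from leg import *
s,R=st();t=snap('top');sc=snap('scene')
print('post',post(t))
o=legtop(t,312,334);print(o.round(1).tolist())
P=np.array([onz(t,*p,.098) for p in o]);k=np.polyfit(P[:,1],P[:,0],1);print('leg x at y=0,-.06:',np.polyval(k,[0,-.06]).round(4),'slope deg',np.degrees(np.arctan(k[0])).round(2))
np.set_printoptions(linewidth=250)
print('top rows 198-210 cols 312-336');print(t['pixels'].min(2)[198:211,312:337])
print('scene rows 170-195, cols 296-330');print(sc['pixels'].max(2)[170:192,300:330])
E
```

```text
t 8.43 tcp [0.4546 0.0443 0.0781] yaw_y 0.53 tilt [-0.04  0.03] w 0.0261 F [ 0.4 -0.4 -0.6] g 58.9
post (array([ 0.47793877, -0.06684442,  0.118     ]), array([ 0.48165722, -0.06667589,  0.118     ]), 7.260854721069336, array([340.05053711, 189.97459284]))
[[312.0, 203.8], [313.0, 203.7], [314.0, 203.5], [315.0, 203.4], [316.0, 203.4], [317.0, 203.3], [318.0, 203.2], [319.0, 203.2], [320.0, 203.2], [321.0, 203.2], [322.0, 203.2], [323.0, 203.1], [324.0, 203.0], [325.0, 203.0], [326.0, 203.0], [327.0, 202.9], [328.0, 202.9], [329.0, 202.9], [330.0, 202.9], [331.0, 202.9], [332.0, 202.8], [333.0, 208.8]]
leg x at y=0,-.06: [0.4483 0.4468] slope deg 1.48
top rows 198-210 cols 312-336
[[ 53  51  50  82 170 202 151 139 136 130 133 133 153 191 199 174 191 194 177 124  64 166 213 203  94]
 [ 47  53  72 168 147 140  81  48  47  54  58  49  86 121 177 195 200 173 117  57  59 165 207 223 131]
 [ 60 109 149 144  75  30  59  58  58  75  65  60  61  48 108 158 154 108  57  49  63 160 206 219 142]
 [ 63  83 111  56  39  39  38  47  49  57  57  46  44  43  42  69  59  40  49  68  80 150 188 189 148
[... 2969 characters left out ...]
200 198 203 200 202 201 204 203 204 205 203 202 200 201 204 203 203 202 205 211 205]
 [123 133 145 168 183 192 200 207 204 203 201 200 199 200 202 199 204 203 203 202 203 202 203 201 200 201 203 204 201 204]
 [ 95 111 106 145 147 161 179 192 200 205 202 205 202 200 200 198 198 202 203 200 204 205 203 202 205 201 204 201 203 204]
 [ 51  62  83 101 128 149 144 166 178 192 196 204 204 203 201 200 198 198 202 203 202 201 202 202 206 204 204 202 205 201]
 [ 31  50 105  92 102 100 120 152 153 161 177 186 197 207 203 205 204 202 199 200 199 203 204 204 202 202 205 206 202 202]
 [ 32  59 101  95  98  97 100 101 126 153 142 159 173 186 197 205 206 204 202 199 199 199 201 201 203 204 201 203 206 203]]
```

```bash
cat >> leg.py <<'E'
def post2(t):
    b,q=up(t,340,385,180,225,8);g=b.min(2).astype(float);c=(np.array([366,203])-[340,180])*8+3.5
    pts=[]
    for a in np.radians(np.arange(100,261,5)):      # left half: against the dark bar
        rr=np.arange(40,120);p=c+np.outer(rr,[np.cos(a),np.sin(a)]);v=g[p[:,1].astype(int),p[:,0].astype(int)]
        i=np.where(v<145)[0]
        if len(i):pts.append(p[i[0]])
    pts=np.array([onz(t,*q(p),.118)[:2] for p in pts])
    A=np.c_[2*pts,np.ones(len(pts))];x=np.linalg.lstsq(A,(pts**2).sum(1),rcond=None)[0];r=np.sqrt(x[2]+x[:2]@x[:2])
    return x[:2],r,np.abs(np.linalg.norm(pts-x[:2],axis=1)-r).max()
E
python3 - <<'E'
from leg import *
t=snap('top');sc=snap('scene');np.set_printoptions(linewidth=250)
print('post',post2(t))
o=legtop(t,317,332)
P=np.array([onz(t,*p,.098) for p in o]);k=np.polyfit(P[:,1],P[:,0],1);print('leg x at y=0,-.06,-.1255:',np.polyval(k,[0,-.06,-.1255]).round(4),'slope deg',np.degrees(np.arctan(k[0])).round(2))
# bar edges in top, z=.082 : left edge column per row, right edge
g=t['pixels'].min(2).astype(float)
for nm,rows,c0,c1,sg in(('L',range(186,236),342,356,-1),('R',list(range(182,192))+list(range(215,232)),368,380,1)):
    e=[]
    for r in rows:
        d=np.diff(g[r,c0:c1])*sg;i=d.argmax();w=np.clip(d[max(0,i-1):i+2],0,None);e.append((c0+max(0,i-1)+(np.arange(len(w))*w).sum()/w.sum()+.5,r))
    E=np.array([onz(t,*p,.082)[:2] for p in e]);kk=np.polyfit(E[:,0],E[:,1],1);kk=np.polyfit(*E[np.abs(E[:,1]-np.polyval(kk,E[:,0]))<.003].T,1)
    print(nm,'bar edge y at x=.446',np.polyval(kk,.446).round(4),'deg',np.degrees(np.arctan(kk[0])).round(2))
# height of leg from scene: leg tip pixel
for z in(.09,.094,.098,.102):print(z,proj(sc,(np.polyval(k,-.03),-.03,z)).round(1),proj(sc,(np.polyval(k,-.065),-.065,z)).round(1))
E
```

```text
post (array([ 0.44717946, -0.12773931]), np.float64(0.019697176897071893), np.float64(0.0007694111754267367))
leg x at y=0,-.06,-.1255: [0.4476 0.45   0.4527] slope deg -2.33
L bar edge y at x=.446 -0.0948 deg -2.97
R bar edge y at x=.446 -0.1571 deg 1.1
0.09 [310.7 182. ] [321.1 178.1]
0.094 [310.8 180.4] [321.2 176.5]
0.098 [310.9 178.8] [321.3 175. ]
0.102 [311.  177.3] [321.3 173.4]
```

Run:
```python
from leg import *
t=snap('top');t['pixels']=cv2.imread('pics/top0.png')[:,:,::-1]
print('post',post2(t))
g=t['pixels'].min(2).astype(float)
def edge(nm,lines,vert,a,b,sg,z):
    e=[]
    for l in lines:
        v=g[l,a:b] if vert else g[a:b,l]
        d=np.diff(v)*sg;i=d.argmax();w=np.clip(d[max(0,i-1):i+2],0,None);s=a+max(0,i-1)+(np.arange(len(w))*w).sum()/w.sum()+.5
        e.append((s,l) if vert else (l,s))
    E=np.array([onz(t,*p,z)[:2] for p in e]);E=E if vert else E[:,::-1]
    kk=np.polyfit(*E.T,1)
    for _ in range(3):kk=np.polyfit(*E[np.abs(E[:,1]-np.polyval(kk,E[:,0]))<.0015].T,1)
    print(nm,'at',np.polyval(kk,.446 if vert else -.127).round(4),'deg',(np.degrees(np.arctan(kk[0]))*(1 if vert else -1)).round(2))
edge('barL',range(185,232),1,344,356,-1,.082)
edge('barR',list(range(184,192))+list(range(214,230)),1,368,380,1,.082)
edge('lidL',range(182,232),1,326,340,1,.052)
edge('lidR',range(182,232),1,378,394,-1,.052)
edge('lidFar',list(range(335,348))+list(range(376,384)),0,172,186,1,.052)
edge('lidNear',range(340,384),0,226,244,-1,.052)
```

```text
post (array([ 0.44715811, -0.12782518]), np.float64(0.01976248764771426), np.float64(0.0006942721207682939))
barL at -0.096 deg 1.16
barR at -0.157 deg 1.19
lidL at -0.0589 deg 1.42
lidR at -0.1944 deg 1.55
lidFar at 0.5197 deg 1.82
lidNear at 0.3742 deg 0.6
```

The hole axis yaw is about 1.3° with the post at (0.447, -0.1275). The leg needs -1° of yaw, -2.7 mm in x and about -9 mm in z. I'll align and advance to just short of the post.

Request:
move_arm(
  rows=[
    {"rot": [0, 0, 1], "delta_pos": [0, -0.0027, 0], "fingers": 0.02},
    {"rot": [0, 0, 0], "delta_pos": [0, 0, 0.0088], "fingers": 0.02},
    {"rot": [0, 0, 0], "delta_pos": [-0.012, 0.0004, 0], "fingers": 0.02},
    {"rot": [0, 0, 0], "delta_pos": [-0.012, 0.0004, 0], "fingers": 0.02},
    {"rot": [0, 0, 0], "delta_pos": [-0.01, 0.0003, 0], "fingers": 0.02},
    {"rot": [0, 0, 0], "delta_pos": [0, 0, 0], "fingers": 0.02},
    {"rot": [0, 0, 0], "delta_pos": [0, 0, 0], "fingers": 0.02},
  ],
  grip_force=80,
)

```text
clock: 9.27
tcp_pos: [0.453, 0.0096, 0.0693]
tcp_rot: [0.71, 0.704, -0.0, -0.0]
contact_force: [-0.8, -0.1, -0.3]
width: 0.0256
gripper_force: 82.5
```

Run:
```python
from leg import *
s,R=st();t=snap('top','top9.png');sc=snap('scene','scene9.png');np.set_printoptions(linewidth=250)
print('top rows 197-210 cols 318-352');print(t['pixels'].min(2)[197:210,318:352])
print('scene rows 164-190, cols 308-346');print(sc['pixels'].max(2)[164:190,308:346])
y0=s['tcp_pos'][1]
for y in(y0-.07,y0-.09,y0-.109,-.1078):
  print(round(y,4),[ (z,proj(sc,(.4465,y,z)).round(1).tolist()) for z in(.086,.0895,.093)],proj(t,(.4465,y,.0895)).round(1))
```

```text
t 9.27 tcp [0.453  0.0096 0.0693] yaw_y -0.53 tilt [-0.02  0.02] w 0.0256 F [-0.8 -0.1 -0.3] g 82.5
top rows 197-210 cols 318-352
[[ 74  79  79  85  81  91  82  80  80  75  78  80  77  70  70  56  90 124 121  88  77  97  95 102 104  59  65  66  69  68 104  54  46  98]
 [ 68  78  80  87  87 104 106  98  87  85  88  85  74  68  63  93 165 180 179 171 171 172 168 191 163 164 165 170 154 181 192 108  47  84]
 [ 56  62  66  65  68  80  91  77  75  72  74  67  68  62 104 168 183 189 188 191 192 191 198 177 188 195 195 186 203 212 215 195  71  60]
 [ 62  60  58  65  56  65  60  64  58  64  63  62  63  71  98 178 192 199 198 188 172 185 193 170 186 194 169 191 207 209 208 221  88  77]
 [ 62  64  62  63  58  62  65  69  63  65  64  70  98  75  72 163 203 208 207 195 187 166 179 189 192 191 185 205 208 206 206 220  85  96]
 [ 64  60  66  66  64  66  63  62  63  67  69  72  87  68  69 155 204 208 211 212 207 186 170 181 176 201 209 208 211 210 206 221  97  92]
 [ 60  62  61  60  64  66  59  64  69  61  59  52  47  49  63 140 182 168 165 175 175 175 164 170 163 188 185 188 188 194 187 173 110  8
[... 4597 characters left out ...]
207 203 205 203 201 200 201 202 204 201 202 202 206 203 205 205 203 204 204 201 203 202 180 132 102 104 107 111 114 117 115 118 114 112 111 110 139]
 [177 192 199 206 201 206 200 201 199 199 203 203 203 203 205 203 206 203 203 203 202 206 204 204 194 186 158 121 111 112 115 117 118 115 118 136 152 180]]
-0.0604 [(0.086, [320.7, 180.6]), (0.0895, [320.8, 179.2]), (0.093, [320.8, 177.9])] [335.8 204.4]
-0.0804 [(0.086, [326.7, 178.5]), (0.0895, [326.8, 177.2]), (0.093, [326.8, 175.8])] [343.9 204.5]
-0.0994 [(0.086, [332.3, 176.5]), (0.0895, [332.3, 175.2]), (0.093, [332.4, 173.9])] [351.6 204.5]
-0.1078 [(0.086, [334.7, 175.7]), (0.0895, [334.8, 174.4]), (0.093, [334.9, 173.0])] [355.  204.5]
```

Leg height in the scene view is about 89 mm and its line points at x ≈ 0.4475 on the post axis, both within tolerance. I'll enter the hole.

Request:
move_arm(
  rows=[
    {"rot": [0, 0, 0], "delta_pos": [-0.005, 0.00015, 0], "fingers": 0.02},
    {"rot": [0, 0, 0], "delta_pos": [-0.005, 0.00015, 0], "fingers": 0.02},
    {"rot": [0, 0, 0], "delta_pos": [-0.005, 0.00015, 0], "fingers": 0.02},
    {"rot": [0, 0, 0], "delta_pos": [-0.005, 0.00015, 0], "fingers": 0.02},
    {"rot": [0, 0, 0], "delta_pos": [0, 0, 0], "fingers": 0.02},
  ],
)

```text
clock: 9.78
tcp_pos: [0.4536, -0.0111, 0.0697]
tcp_rot: [0.71, 0.704, -0.0, 0.0]
contact_force: [0.3, 1.2, -1.0]
width: 0.0249
gripper_force: 82.5
```

Run:
```python
from leg import *
s,R=st();t=snap('top','top10.png');sc=snap('scene','scene10.png');np.set_printoptions(linewidth=250)
print('top rows 197-210 cols 333-362');print(t['pixels'].min(2)[197:210,333:362])
print('scene rows 166-184, cols 316-346');print(sc['pixels'].max(2)[166:184,316:346])
```

```text
t 9.78 tcp [ 0.4536 -0.0111  0.0697] yaw_y -0.49 tilt [ 0.01 -0.02] w 0.0249 F [ 0.3  1.2 -1. ] g 82.5
top rows 197-210 cols 333-362
[[ 88  73  83  78  72  74  80  77  75  73  47  93  92  86  77  91  69  53  52  42  48  52  57  61  56  58  56  55  45]
 [ 76 106  93  83  78  81  81  77  66  60 109 172 172 168 174 176 143  77 166 165 173 119  71  70  93  55 141  47  43]
 [ 57  84  72  67  66  65  62  55  49 103 140 174 169 189 197 195 197 166 199 211 171 118  86 110 113 129 195  92  34]
 [ 54  51  59  59  57  56  51  53 100 184 190 191 192 184 162 188 196 197 202 162  98  92  95 124  98 184 202 178  79]
 [ 62  57  61  58  60  60  54 103 185 212 214 208 208 198 184 159 185 205 156  98  84  94  93 109  83 194 192 197 167]
 [ 59  55  58  54  53  63  92 180 214 211 212 208 202 211 210 180 179 151  91  83  79  82 125  89 109 198 190 191 188]
 [ 54  63  57  57 141 123 148 188 194 186 189 189 187 189 190 192 182 125 129 136 134 185 209  94 102 194 193 189 186]
 [ 63  63 153  80 188 178 182 182 184 183 183 180 178 182 180 183 185 174 182 184 183 207 216  87  82 197 192 187 181]
 [ 99  84 144 1
[... 2128 characters left out ...]
159 144 125 106  81  70  80  77  85 101 101  90 101 116 112 114 117 115 110 100  98]
 [155 146 150 171 161 159 161 148 130 126 132 104  72  48  49  64  72  72  79  79  77  81  86  86  90  92  88  87  85  80]
 [180 171 169 164 149 136 127 141 151 189 192 182 180 171 120  66  48  61  70  72  77  77  75  76  78  78  78  77  80  75]
 [168 156 137 124 132 151 192 194 193 203 206 206 203 202 168  88  60  48  47  56  66  70  77  75  79  77  78  77  75  81]
 [124 118 152 191 194 196 204 204 202 201 206 202 206 204 179 104  87  85  68  47  44  53  64  72  77  75  76  74  79  78]
 [163 189 196 202 204 204 205 206 204 204 202 204 203 204 182 105  95 100  96  95  87  58  47  49  59  67  76  75  77  75]]
```

The tip passed into the hole with little force (about 1 N), so I'll continue pushing.

Request:
move_arm(
  rows=[
    {"rot": [0, 0, 0], "delta_pos": [-0.005, 0.00015, 0], "fingers": 0.02},
    {"rot": [0, 0, 0], "delta_pos": [-0.005, 0.00015, 0], "fingers": 0.02},
    {"rot": [0, 0, 0], "delta_pos": [-0.005, 0.00015, 0], "fingers": 0.02},
    {"rot": [0, 0, 0], "delta_pos": [0, 0, 0], "fingers": 0.02},
  ],
)

```text
clock: 10.22
tcp_pos: [0.4542, -0.0259, 0.0697]
tcp_rot: [0.71, 0.704, 0.0, 0.0]
contact_force: [0.6, 0.3, -0.8]
width: 0.0256
gripper_force: 82.6
```

Request:
move_arm(
  rows=[
    {"rot": [0, 0, 0], "delta_pos": [-0.005, 0.00015, 0], "fingers": 0.02},
    {"rot": [0, 0, 0], "delta_pos": [-0.005, 0.00015, 0], "fingers": 0.02},
    {"rot": [0, 0, 0], "delta_pos": [0, 0, 0], "fingers": 0.02},
  ],
)

```text
clock: 10.47
tcp_pos: [0.4549, -0.0362, 0.0699]
tcp_rot: [0.71, 0.704, 0.0, 0.001]
contact_force: [1.9, -0.3, -0.7]
width: 0.0251
gripper_force: 82.6
```

Request:
move_arm(
  rows=[
    {"rot": [0, 0, 0], "delta_pos": [-0.004, 0.0001, 0], "fingers": 0.02},
    {"rot": [0, 0, 0], "delta_pos": [-0.004, 0.0001, 0], "fingers": 0.02},
    {"rot": [0, 0, 0], "delta_pos": [-0.004, 0.0001, 0], "fingers": 0.02},
    {"rot": [0, 0, 0], "delta_pos": [0, 0, 0], "fingers": 0.02},
  ],
)

```text
clock: 10.8
tcp_pos: [0.4547, -0.0483, 0.0698]
tcp_rot: [0.71, 0.704, -0.0, 0.001]
contact_force: [2.4, -1.6, -0.1]
width: 0.0256
gripper_force: 82.6
```

Request:
move_arm(
  rows=[
    {"rot": [0, 0, 0], "delta_pos": [-0.004, 0.0001, 0], "fingers": 0.02},
    {"rot": [0, 0, 0], "delta_pos": [-0.004, 0.0001, 0], "fingers": 0.02},
    {"rot": [0, 0, 0], "delta_pos": [-0.002, 0.0001, 0], "fingers": 0.02},
    {"rot": [0, 0, 0], "delta_pos": [0, 0, 0], "fingers": 0.02},
  ],
)

```text
clock: 11.13
tcp_pos: [0.4545, -0.058, 0.0695]
tcp_rot: [0.71, 0.704, -0.0, 0.0]
contact_force: [1.8, -1.8, -0.7]
width: 0.0254
gripper_force: 82.5
```

Run:
```python
from leg import *
s,R=st();t=snap('top','top11.png');sc=snap('scene','scene11.png');np.set_printoptions(linewidth=250)
print('top rows 190-210 cols 345-392');print(t['pixels'].min(2)[190:210,345:392])
print('scene rows 166-184, cols 326-366');print(sc['pixels'].max(2)[164:182,324:366])
```

```text
t 11.13 tcp [ 0.4545 -0.058   0.0695] yaw_y -0.46 tilt [-0.   -0.04] w 0.0254 F [ 1.8 -1.8 -0.7] g 82.5
top rows 190-210 cols 345-392
[[ 53  58  61  57  61  60  64  64  66  62  63  65  66  63  63  67  66  67  67  67  65  64  69  69  70  67  67  67  67  69  72  68  70  67  70  75  68  71  69  72  70  70  70  67  51  38  36]
 [ 52  54  57  59  59  59  54  58  62  59  58  58  64  64  63  61  63  66  64  63  67  69  62  66  67  69  66  66  69  65  69  66  67  67  68  68  68  69  71  69  68  65  63  55  56  84 121]
 [ 46  53  58  57  55  52  57  57  58  58  59  60  64  61  59  63  61  65  61  64  64  63  65  63  67  63  67  64  64  68  64  68  65  71  67  67  67  67  66  67  65  65  62  87 132 160 184]
 [ 54  50  53  58  56  54  55  51  52  55  54  55  55  59  62  62  59  59  62  62  65  61  63  61  64  60  65  68  66  65  65  61  66  67  68  68  69  67  65  69  65  63  85 134 160 175 188]
 [ 51  51  54  53  65  69  59  69  60  52  54  54  55  54  58  55  59  52  62  60  63  58  66  62  61  63  62  65  65  63  66  68  65  64  66  65  65  67  67  65  64  70 110 141 151 172 187]
 [ 52  47  
[... 5266 characters left out ...]
28  29  34  34]
 [ 44  71  91 100 110  80  77  75  80  86 102 102  92 101 114 113 116 117 115 109 102  99  85  71  75  73  77  75  75  76  74  73  75  74  66  82  52  34  32  30  30  31]
 [ 96  75  98 108  68  47  55  62  69  76  78  83  76  79  87  87  92  90  89  86  83  78  75  73  74  79  77  75  75  74  73  77  74  75  70  85  72  63  56  30  31  27]
 [ 66  81 137 189 181 168 120  63  48  59  66  73  74  74  78  78  79  80  77  78  80  77  76  78  78  77  78  77  75  73  73  79  77  74  60  60  62  71  70  70  56  20]
 [184 188 195 201 202 201 165  90  61  48  50  54  64  70  75  76  75  77  77  81  76  78  79  79  78  77  78  79  75  74  76  72  76  73  69  61  64  75  72  78  74  68]]
```

The leg is through: the tip shows beyond the post in the top view near (380,204). The axial force has turned negative, so the sprung leg is now pulling in. I'll advance the last few millimetres.

Request:
move_arm(
  rows=[
    {"rot": [0, 0, 0], "delta_pos": [-0.002, 0.0001, 0], "fingers": 0.02},
    {"rot": [0, 0, 0], "delta_pos": [-0.002, 0.0001, 0], "fingers": 0.02},
    {"rot": [0, 0, 0], "delta_pos": [0, 0, 0], "fingers": 0.02},
  ],
)

```text
clock: 11.48
tcp_pos: [0.4546, -0.0599, 0.0695]
tcp_rot: [0.71, 0.704, 0.001, -0.001]
contact_force: [1.8, 5.5, -0.8]
width: 0.0251
gripper_force: 82.5
```

Request:
move_arm(
  rows=[
    {"rot": [0, 0, 0], "delta_pos": [-0.002, 0.0001, 0], "fingers": 0.02},
    {"rot": [0, 0, 0], "delta_pos": [-0.001, 0, 0], "fingers": 0.02},
    {"rot": [0, 0, 0], "delta_pos": [0, 0, 0], "fingers": 0.02},
  ],
)

```text
clock: 11.73
tcp_pos: [0.4547, -0.062, 0.0694]
tcp_rot: [0.71, 0.704, 0.002, -0.002]
contact_force: [5.2, 7.6, -1.3]
width: 0.0252
gripper_force: 82.5
```

Run:
```python
from leg import *
s,R=st();t=snap('top','top12.png');sc=snap('scene','scene12.png')
d=t['pixels'].astype(float).min(2)-cv2.imread('pics/top0.png').astype(float).min(2)
np.set_printoptions(linewidth=250)
print('top minus clean, rows 190-208 cols 366-392');print(d[190:208,366:392].astype(int))
print('tip if home',proj(t,(.448,-.1745,.0895)).round(1))
```

```text
t 11.73 tcp [ 0.4547 -0.062   0.0694] yaw_y -0.5 tilt [0.   0.24] w 0.0252 F [ 5.2  7.6 -1.3] g 82.5
top minus clean, rows 190-208 cols 366-392
[[ -33  -32  -35  -28  -32  -26  -30  -65 -150 -136 -142 -138 -138 -137 -148 -133 -136 -141 -140  -68   18    0  -11    4   10    9]
 [ -35  -35  -31  -32  -29  -30  -25  -51 -154 -142 -134 -144 -137 -140 -139 -132 -137 -142 -139  -81   15    4    3    3    9    6]
 [ -30  -38  -28  -32  -27  -31  -28  -50 -163 -143 -137 -144 -145 -143 -142 -136 -143 -144 -149  -91   18    4    4    7    4   -9]
 [ -36  -32  -37  -32  -33  -33  -27  -45 -156 -141 -137 -140 -143 -144 -146 -135 -137 -144 -140  -94   23   -1    0    0   15   47]
 [ -28  -27  -28  -35  -34  -37  -31  -37 -161 -147 -146 -144 -150 -146 -144 -136 -140 -141 -154 -126   28    8    2    3   43   75]
 [-112  -90  -81  -23  -33  -31  -35  -44 -163 -150 -147 -145 -147 -141 -142 -144 -143 -146 -153 -153   23    4   -3   10   53   80]
 [-122 -120 -133 -122  -46  -38  -38  -44 -135 -160 -154 -151 -154 -150 -152 -145 -143 -147 -160 -163   16   -5  -15    4   49   82]
 [-106 -113 -130 -138 -11
[... 764 characters left out ...]
93   78]
 [   1    6   -2   -3   -2   -3   -1   14   33  -24  -16  -24  -17   -3    5  -11  -11    1   -4   -3   -4    0   -7   -4   29   54]
 [  -3   -3    2   -1   -6   -1   -5   50   48  -20  -13  -21  -33  -20  -14  -15  -12   -3    2   -3   -3   -5   -3   -8   -7    5]
 [   1   -3   -1   -1   -2   -2   -2   30   10  -43  -42  -58  -36  -11   -8   -6   -2    0   -1    1   -5   -7   -2   -5   -4    1]
 [   1    0   -3   -1   -1   -3   -4    2   -8  -16  -12  -27  -13    5    1    0    0   -3   -1   -1   -2   -8   -5    2   -3   -5]
 [  -4   -4   -4    1   -3   -1   -1   -7   -3    0    0   -3   -2   -1    0    1   -3    0   -2   -2   -2   -9   -7    2   -3   -2]]
tip if home [381.8 204. ]
```

The tip shows at top px ~(382,204), which is the predicted home position. The force dipped negative while snapping in, then rose to about 7.6 N against the stop. I'll relax the push and check.

Request:
move_arm(
  rows=[
    {"rot": [0, 0, 0], "delta_pos": [0.002, 0, 0], "fingers": 0.02},
    {"rot": [0, 0, 0], "delta_pos": [0.001, 0, 0], "fingers": 0.02},
    {"rot": [0, 0, 0], "delta_pos": [0, 0, 0], "fingers": 0.02},
  ],
)

```text
clock: 12.08
tcp_pos: [0.4551, -0.0607, 0.0697]
tcp_rot: [0.71, 0.704, 0.0, -0.0]
contact_force: [2.8, 3.5, -0.2]
width: 0.0252
gripper_force: 82.7
```

Run:
```python
from leg import *
s,R=st();t=snap('top','top13.png');sc=snap('scene','scene13.png')
t=cv2.imread('pics/top13.png');s=cv2.imread('pics/scene13.png')
o=np.hstack([cv2.resize(t[180:225,340:395],(400,327),interpolation=cv2.INTER_CUBIC),cv2.resize(s[145:190,315:370],(400,327),interpolation=cv2.INTER_CUBIC)])
cv2.imwrite('pics/c13.png',o)
```

```text
t 12.08 tcp [ 0.4551 -0.0607  0.0697] yaw_y -0.43 tilt [0.03 0.04] w 0.0252 F [ 2.8  3.5 -0.2] g 82.7
```

The force eased to 3.5 N and the clip stayed in place. I'll open, rise clear and move aside for a look.

Request:
move_arm(
  rows=[
    {"rot": [0, 0, 0], "delta_pos": [0, 0, 0], "fingers": 0.06},
    {"rot": [0, 0, 0], "delta_pos": [0, 0, 0], "fingers": 0.06},
    {"rot": [0, 0, 0], "delta_pos": [0, 0, 0], "fingers": 0.06},
    {"rot": [0, 0, 0], "delta_pos": [0, 0, 0], "fingers": 0.06},
    {"rot": [0, 0, 0], "delta_pos": [0, 0, -0.01], "fingers": 0.06},
    {"rot": [0, 0, 0], "delta_pos": [0, 0, -0.02], "fingers": 0.06},
    {"rot": [0, 0, 0], "delta_pos": [0, 0, -0.03], "fingers": 0.06},
    {"rot": [0, 0, 0], "delta_pos": [0, 0, -0.04], "fingers": 0.06},
    {"rot": [0, 0, 0], "delta_pos": [0.035, 0, -0.02], "fingers": 0.06},
    {"rot": [0, 0, 0], "delta_pos": [0.04, 0, 0], "fingers": 0.06},
    {"rot": [0, 0, 0], "delta_pos": [0.04, 0, 0], "fingers": 0.06},
    {"rot": [0, 0, 0], "delta_pos": [0.04, 0, 0], "fingers": 0.06},
    {"rot": [0, 0, 0], "delta_pos": [0.04, 0, 0], "fingers": 0.06},
    {"rot": [0, 0, 0], "delta_pos": [0.04, 0, 0], "fingers": 0.06},
    {"rot": [0, 0, 0], "delta_pos": [0.03, 0, 0], "fingers": 0.06},
    {"rot": [0, 0, 0], "delta_pos": [0, 0, 0], "fingers": 0.06},
    {"rot": [0, 0, 0], "delta_pos": [0, 0, 0], "fingers": 0.06},
  ],
)

```text
clock: 13.6
tcp_pos: [0.4566, 0.205, 0.1902]
tcp_rot: [0.709, 0.706, -0.0, 0.0]
contact_force: [0.2, -0.8, 0.5]
width: 0.0604
gripper_force: 0.0
```

Run:
```python
from leg import *
s,R=st();t=snap('top','top14.png');sc=snap('scene','scene14.png')
t=cv2.imread('pics/top14.png');s=cv2.imread('pics/scene14.png')
a=cv2.resize(t[165:240,312:396],(448,400),interpolation=cv2.INTER_CUBIC);b=cv2.resize(s[140:215,292:358],(352,400),interpolation=cv2.INTER_CUBIC)
cv2.imwrite('pics/c14.png',np.hstack([a,b]))
```

```text
t 13.6 tcp [0.4566 0.205  0.1902] yaw_y -0.25 tilt [ 0.01 -0.03] w 0.0604 F [ 0.2 -0.8  0.5] g 0.0
```

View pics/c14.png

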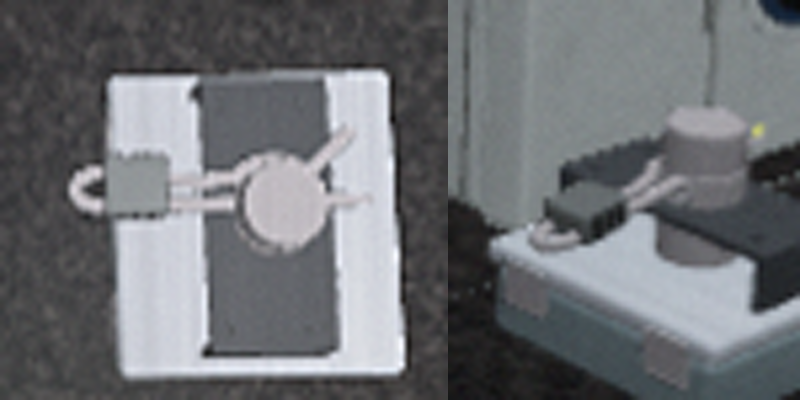

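The last picture shows the straight leg through the post (tip at crop (368,199)), the sprung leg wrapped round it with the flare beyond at (345,135), and the grip about 62–64 mm from the post axis. The clip is home and the gripper is well clear, so I'm handing in.

```bash
python3 -c "
from rig import sign_off
print(sign_off())"
```

```text
the job is handed in; nothing more can be done
None
```

The larger clip is through the post's cross hole and snapped round the post, released with the gripper clear, the smaller clip was left alone, and the job was handed in at about 14 s on the robot's clock.

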